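Feed a sandal sole under the bench press

TASK

Draw the wooden sandal sole out of the low rack by its protruding toe and set it down flat on the open bench, letting go of it. Then take it again by the heel half and slide it straight, toe first, under the nose of the green press until the sprung feeler inside is pushed fully back; go gently, never forcing the sole against the press. Leave the sole there, flat and released, and do not disturb the blue tin, the hammer or the steel cone.

Things in the scene. Friction and masses are not known exactly. Their poses are not given: they have to be found in the camera images.
- sole: Loose wooden sandal sole, black rubber underside, 220 long, 18 thick, 0.22 kg; it starts on the bench in the rack, heel in, the front 75 to 90 sticking out. Origin: middle of the underside; +x to the toe, z up. Sides straight and parallel: 60 wide from x = 20 to 80, 50 wide from x = -85 to 20.
- sole_toe (a point): Tip of the toe, on the underside, 110 ahead (+x) of the sole's origin. The toe is a half round of radius 30 with a red disc on top.
- sole_heel (a point): End of the heel, on the underside, 110 behind (-x) the sole's origin. The heel is a half round of radius 25.
- rack: Fixed low dark-wood rack with one bay. Origin: centre of the bay's mouth at bench level; +x runs into the bay, z up. Bay 84 wide, 30 high, 153 deep, floored by the bench; outside 108 wide, 285 deep, roof 30 to 42 high; spare soles lie on the roof, up to 98 high, from x = 60 to 290.
- press: Fixed green bench press astride the bench, which is its bed. Origin: centre of the throat's mouth at bench level; +x runs into the throat, z up. Throat 68 wide, 24 high; above it the nose (yellow stripe in front), 140 wide, 24 to 60 high, x 0 to 140. Steel flares, 22 high, widen the mouth to 98 at x = -15. 15 N of the sole on any part of the press is too much.
- press_head (a point): Top centre of the press's tall head, 160 above the bench at x = 92 of the press. The head is 105 wide, from x = 50 to 135; a ram stands on it, with a 200 mm cross handle across it, up to 226 above the bench.
- feeler (a joint): How far the feeler in the press is pushed in, m: 0 untouched, 0.010 fully back, on a stiff rubber buffer (3 N/mm). Its brass pad, hidden in the throat on the centre line, is first met 65 to 105 mm deep, different each time, so the toe ends 75 to 115 deep. Weak spring (0.3 N): the sole's friction holds it. Its yellow-tipped rod sticks out of the rear of the press.
- tin: Loose round open blue tin, 72 across, 45 high, beside the press. Origin: centre of its underside.
- hammer: Loose hammer, 240 long, lying beside the rack. Origin under its middle; +x towards its head.
- cone: Loose upright steel cone (forming tool), 60 across at the foot, 118 high, on the far side of the bench. Origin: centre of its underside.

How it is judged:
By the outcome, as a careful person would: the job done as asked, in the order asked, and still so for the second after the job is handed in, with the robot touching nothing.
It also fails if it takes over 61 s, if anything falls off the work surface, if the arm or the gripper's body presses on something with over 40 N, if the wrist force passes 120 N, or if a joint passes its speed limit or range.

ROBOT

A 6-joint arm with a two-finger parallel gripper is mounted at the origin on the work surface. World frame = base frame: x ahead of the robot, y to its left, z up, the work surface at z = 0. Lengths are in m, angles in degrees, forces in N, time in s.
With the tool pointing down it reaches from about 0.325 to 0.775 m from the base axis. Payload 5.5 kg.
Tool frame: the origin (TCP) lies on the centre line of the jaws, within the pads' length; the fingertips stand 8 mm ahead of it and the grasp point (between the pads) lies 11 mm behind it; z points along the fingers, y is the line along which they close (so a half turn about z gives the same grasp; the last joint's range is limited). The gripper opens to 85 mm and grips with 20 to 120 N. Pads are 22 mm wide; open, the fingers measure 114 mm over their backs; the gripper's body (76 mm by 85 mm) begins 54 mm behind the grasp point. The pads swing forward as they close: fully open they stand 13 mm farther back than shut.
Start: joints at [-77.332, 5.22, 70.514, -0, 104.267, -3.249], TCP at [0.165, -0.577, 0.239] pointing down, gripper open.
Joint ranges: [-164.24, 164.24], [-49.07, 125.15], [9.68, 141.18], [-86.29, 266.29], [3.28, 154.24], [-151.56, 151.56]. Speed limits (degrees/s): [147.25, 147.25, 172.46, 180, 180, 180].

INTERFACE

Orientations are given as [roll, pitch, yaw] about the fixed x, y, z axes, in that order (R = Rz(yaw) Ry(pitch) Rx(roll)).
In Python, from rig import get_obs, grab_frame, get_calibration, job_done gives the robot as it stands.
- The arm moves only by the tool carry_out, never from a script. Its argument "rows" is a list of rows, each a list of 7 numbers: the opening, from -1 (shut) to 1 (fully open), then the shift along the tool's x, y, z in m, then the turn, a rotation vector about the tool's x, y, z in rad. In form: [[fingers, x, y, z, wx, wy, wz], ...]. A call has 1 to 12 rows; each row shifts and turns the commanded pose from where the row before left it, along the tool's axes as they then stand; what a row does not reach is not made up. A row lasts 1/10 s, in which the tool goes at most 50 mm and 8.59 degrees, less where a joint would pass 70% of its speed; a pose out of reach is approached as far as the arm can. A call with a gripper value outside its range is refused whole. The fingers move at their own pace and stop on an object; the grip force is fixed at half the most. Time passes only in rows, so rows that do not move let the fingers close. It gives the time, the measured TCP pose, the force, the opening and the grip force at its end, in the units of the state.
- get_obs(): the state, without advancing time (a new reading comes with each control period).
- grab_frame(name): name is "scene" or "top" or "wrist"; returns (picture, depth): 420x560x3 uint8, red, green, blue; 420x560 float32, m along the optical axis (not along the pixel's ray), 0 where there is no reading.
- get_calibration(name): a dict with "intrinsics" (3x3 intrinsics, pixels), "R" (3x3) and "t" (3): a world point X has camera coordinates R X + t. Camera axes: x right, y down, z forward; pixel columns grow to the right and rows downward; lengths in m; the calibration is good to about 2 mm. A picture is of the moment at which its call begins: read the wrist's pose just before it. get_calibration takes no time and is no camera call; for the wrist camera it gives the pose at the moment of the call.
- job_done(): hands the job in; it is judged then, once.
The state is a dict: "time": time; "qpos": joint angles; "qvel": joint speeds; "joint_efforts": joint torques, N m; "eef_pos": TCP position; "ee_rot": TCP orientation; "wrist_force": force on the tool from outside, world axes, zero at the start; "wrist_torque": the same for the moment, N m; "grip_width": finger opening in m; "grip_force": force on a finger pad.
Only numpy, scipy, OpenCV 4.12 (cv2) and the standard library are available. Lean on these libraries where they do the work, as an engineer would, in place of code of your own. Each camera call takes 0.05 s, during which the arm holds its last target. There are 200 camera calls.

## Working session

There is one attempt and no reset: what is moved stays moved. The work goes in short steps, Python scripts to look and compute and a tool call to move; the robot and the scene stay as the last step left them, time stands still between calls to the robot, and variables do not carry over. Pictures are saved under pics/ and viewed, at most 10 in all, crops included, and the job is handed in when it is done.

Besides the shell and the picture viewer there is one more tool, called after "Request:" by a JSON object that holds its "fn" and its "kwargs". carry_out: Moves the arm, as the interface text tells. Its arguments: {"type":"object","properties":{"rows":{"type":"array","items":{"type":"array","items":{"type":"number"}}}},"required":["rows"]}

```bash
mkdir -p pics
cat > h.py <<'E'
import numpy as np, cv2
from rig import get_obs, grab_frame, get_calibration, job_done
def snap(n,f):
    c=get_calibration(n); p,d=grab_frame(n)
    cv2.imwrite(f'pics/{f}.png',p[:,:,::-1]); np.savez(f'pics/{f}.npz',p=p,d=d,K=c['intrinsics'],R=c['R'],t=c['t'])
def load(f): return np.load(f'pics/{f}.npz')
def world(f):
    z=load(f);d=z['d'];v,u=np.mgrid[:d.shape[0],:d.shape[1]]
    r=np.stack([u,v,np.ones_like(u)],-1)@np.linalg.inv(z['K']).T
    return (r*d[...,None]-z['t'])@z['R']
def onplane(f,u,v,h):
    z=load(f);r=z['R'].T@np.linalg.inv(z['K'])@[u,v,1];c=-z['R'].T@z['t']
    return c+r*(h-c[2])/r[2]
E
python3 - <<'E'
from h import *
o=get_obs();print({k:np.round(v,3) for k,v in o.items()})
for n in('scene','top'):
    snap(n,n+'0');z=load(n+'0');print(n,z['K'],-z['R'].T@z['t'],z['R'])
E
```

```text
{'time': np.float64(0.0), 'qpos': array([-7.73330e+01,  5.26400e+00,  7.05850e+01,  1.00000e-03,
        1.04268e+02, -3.24900e+00]), 'qvel': array([ 0.122, -0.028,  0.007,  0.055,  0.091, -0.003]), 'joint_efforts': array([-1.0000e-03, -4.5874e+01, -4.1802e+01, -0.0000e+00,  1.2000e-02,
       -0.0000e+00]), 'eef_pos': array([ 0.164, -0.577,  0.238]), 'ee_rot': array([-1.79884e+02, -8.00000e-03,  1.59170e+01]), 'wrist_force': array([-0.142, -0.487, -0.095]), 'wrist_torque': array([-0.027, -0.014, -0.022]), 'grip_force': np.float64(0.0), 'grip_width': np.float64(0.086)}
scene [[383.96310624   0.         278.9928823 ]
 [  0.         383.96310624 212.45581059]
 [  0.           0.           1.        ]] [1.08194041 0.11311072 0.88973061] [[-0.20501185  0.97874333  0.00562443]
 [ 0.81700713  0.17429252 -0.54965577]
 [-0.53895221 -0.10809074 -0.83537231]]
top [[474.48970109   0.         274.54047114]
 [  0.         474.48970109 202.74670025]
 [  0.           0.           1.        ]] [0.46878911 0.01515557 1.11248423] [[ 0.00166229 -0.9999963   0.00215267]
 [-0.99483019 -0.00187227 -0.10153515]
 [ 0.1015388  -0.00197276 -0.99482962]]
```

View pics/top0.png

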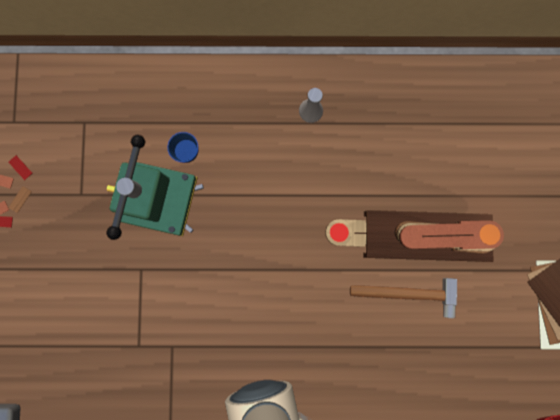

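View pics/scene0.png

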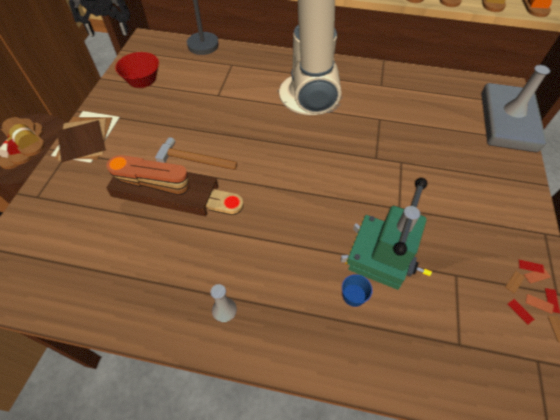

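The top view shows the rack mouth at about (366,236), with the toe's red disc at (339,232) pointing left (+y). The press is at about (155,200) with its flares at (200,187) and (189,230), so its throat opens to the right (-y). The tin is at (183,148), the hammer at (405,293) and the cone foot at (311,112).

Run:
```python
from h import *
W=world('top0');z=load('top0');p=z['p'].astype(int)
def box(m,n):
    q=W[m][:,:2];r=cv2.minAreaRect((q*1000).astype(np.float32));print(n,m.sum(),np.round(r[0],1),np.round(r[1],1),round(r[2],2))
v,u=np.mgrid[:420,:560]
def reg(a,b,c,d):return (u>=a)&(u<b)&(v>=c)&(v<d)
h=W[...,2]
for n,rg,lo,hi in [('rackroof',reg(355,500,200,270),.034,.05),('nose',reg(100,215,150,245),.05,.068),('head',reg(100,215,150,245),.15,.168),('sole',reg(320,364,210,255),.010,.026),('tin',reg(160,210,125,170),.03,.055),('spares',reg(355,520,200,270),.055,.12)]:
    m=rg&(h>lo)&(h<hi);box(m,n);print('  z',np.round(np.median(h[m]),4))
m=reg(320,364,210,255)&(p[...,0]>190)&(p[...,1]<60);print('red',np.round(W[m].mean(0),4),m.sum(),'bench',np.median(h[300:400,100:200]))
P=z['p'][...,::-1]
a=cv2.resize(P[140:250,90:220],None,fx=4,fy=4,interpolation=3);b=cv2.resize(P[200:275,315:445],None,fx=4,fy=4,interpolation=3)
cv2.imwrite('pics/ca.png',a);cv2.imwrite('pics/cb.png',b)
```

```text
rackroof 3474 [ 505.  -335.9] [284.8 108. ] 88.24
  z 0.0424
nose 1938 [586.6 273.8] [135.4 139.9] 77.17
  z 0.06
head 1484 [591.9 297.3] [ 85.8 104.9] 77.27
  z 0.1596
sole 921 [ 513.1 -148.6] [86.4 60.1] 89.39
  z 0.0185
tin 240 [706.6 223.9] [68.3 70.8] 2.0
  z 0.0434
spares 2783 [ 501.9 -365.7] [ 68.5 220.4] 0.01
  z 0.0976
red [ 0.5126 -0.135   0.0187] 204 bench 0.0001407397209687383
```

View pics/ca.png

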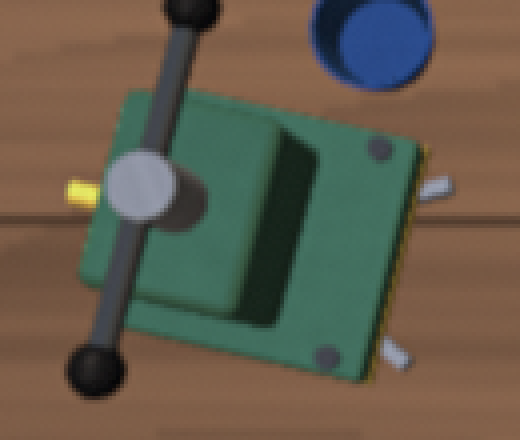

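View pics/cb.png

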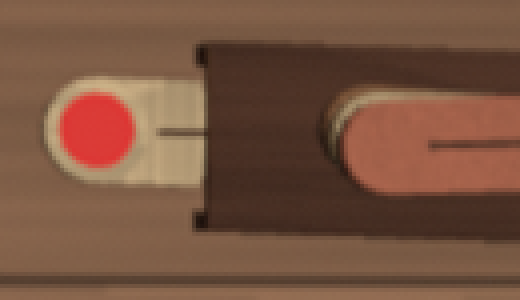

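The crops agree with the depth fits. Nose and head give a throat mouth near (0.5716, 0.2075), axis at 77.25°. The rack mouth is near (0.5094, -0.1936). The toe tip is near (0.513, -0.105), so 88 mm protrudes, which fits the given range. I'll plan the approach from these.

```bash
cat >> h.py <<'E'
def plan(s,g,n):
    """s,g = (x,y,z,yaw deg) tool-down; prints the per-row shift/turn, tool axes"""
    s=np.array(s,float);g=np.array(g,float);d=(g-s)/n
    for i in range(n):
        a=np.radians(s[3]+d[3]*i);x=np.array([np.cos(a),np.sin(a)]);y=np.array([np.sin(a),-np.cos(a)])
        print([round(float(k),4) for k in(d[:2]@x,d[:2]@y,-d[2],0,0,-np.radians(d[3]))])
E
python3 - <<'E'
from h import *
plan((.165,-.577,.239,15.92),(.513,-.157,.239,89.4),12)
W=world('top0');h=W[...,2]
# sole side edges -> axis
for u in range(340,365,4):
    c=[v for v in range(210,256) if .010<h[v,u]<.026]; print(u,np.round(W[c[0],u,:2],4),np.round(W[c[-1],u,:2],4))
E
```

```text
[0.0375, -0.0257, -0.0, 0.0, 0.0, -0.1069]
[0.04, -0.0216, -0.0, 0.0, 0.0, -0.1069]
[0.0421, -0.0172, -0.0, 0.0, 0.0, -0.1069]
[0.0437, -0.0126, -0.0, 0.0, 0.0, -0.1069]
[0.0448, -0.0078, -0.0, 0.0, 0.0, -0.1069]
[0.0454, -0.003, -0.0, 0.0, 0.0, -0.1069]
[0.0454, 0.0018, -0.0, 0.0, 0.0, -0.1069]
[0.045, 0.0067, -0.0, 0.0, 0.0, -0.1069]
[0.044, 0.0114, -0.0, 0.0, 0.0, -0.1069]
[0.0425, 0.016, -0.0, 0.0, 0.0, -0.1069]
[0.0406, 0.0205, -0.0, 0.0, 0.0, -0.1069]
[0.0382, 0.0247, -0.0, 0.0, 0.0, -0.1069]
340 [ 0.5428 -0.1379] [ 0.4855 -0.1377]
344 [ 0.5431 -0.1479] [ 0.4831 -0.1463]
348 [ 0.5406 -0.1565] [ 0.4832 -0.1557]
352 [ 0.5405 -0.1655] [ 0.4832 -0.1651]
356 [ 0.5408 -0.1754] [ 0.4832 -0.1735]
360 [ 0.5407 -0.1844] [ 0.4832 -0.1832]
364 [ 0.5527 -0.1948] [ 0.4604 -0.1925]
```

Request:
{"fn": "carry_out", "kwargs": {"rows": [[1,0.0375,-0.0257,0,0,0,-0.1069],[1,0.04,-0.0216,0,0,0,-0.1069],[1,0.0421,-0.0172,0,0,0,-0.1069],[1,0.0437,-0.0126,0,0,0,-0.1069],[1,0.0448,-0.0078,0,0,0,-0.1069],[1,0.0454,-0.003,0,0,0,-0.1069],[1,0.0454,0.0018,0,0,0,-0.1069],[1,0.045,0.0067,0,0,0,-0.1069],[1,0.044,0.0114,0,0,0,-0.1069],[1,0.0425,0.016,0,0,0,-0.1069],[1,0.0406,0.0205,0,0,0,-0.1069],[1,0.0382,0.0247,0,0,0,-0.1069]]}}

```text
time: 1.3
eef_pos: [0.5133, -0.1551, 0.2389]
ee_rot: [-180.0, -0.0, 89.7]
wrist_force: [0.5, -1.0, 1.0]
grip_width: 0.0857
grip_force: 0.0
```

Request:
{"fn": "carry_out", "kwargs": {"rows": [[0.75,0,0,0,0,0,0],[0.75,0,0,0,0,0,0],[0.75,0,0,0,0,0,0]]}}

```text
time: 1.6
eef_pos: [0.5121, -0.1574, 0.239]
ee_rot: [-180.0, 0.0, 89.3]
wrist_force: [-0.6, 0.4, -0.6]
grip_width: 0.075
grip_force: 0.0
```

Request:
{"fn": "carry_out", "kwargs": {"rows": [[0.75,0,0,0.045,0,0,0],[0.75,0,0,0.045,0,0,0],[0.75,0,0,0.045,0,0,0],[0.75,0,0,0.035,0,0,0],[0.75,0,0,0.02,0,0,0],[0.75,0,0,0,0,0,0],[0.75,0,0,0,0,0,0]]}}

```text
time: 2.3
eef_pos: [0.5123, -0.1579, 0.05]
ee_rot: [180.0, 0.0, 89.3]
wrist_force: [0.8, 0.1, 0.6]
grip_width: 0.0747
grip_force: 0.0
```

Run:
```python
from h import *
snap('scene','s1');snap('wrist','w1')
W=world('s1')
m=(abs(W[...,0]-.513)<.07)&(abs(W[...,1]+.157)<.02)&(W[...,2]>.02)&(W[...,2]<.1)
q=W[m];q=q[q[:,0]>.545];print(len(q),np.round(q[np.argsort(q[:,2])[:15]],4))
a=cv2.imread('pics/w1.png');b=cv2.imread('pics/s1.png')[120:260,100:320]
cv2.imwrite('pics/c1.png',np.hstack([cv2.resize(a,(400,300)),cv2.resize(b,(400,300))]))
```

```text
44 [[ 0.5532 -0.1515  0.0556]
 [ 0.5569 -0.153   0.0558]
 [ 0.5564 -0.1505  0.0559]
 [ 0.5618 -0.1619  0.0601]
 [ 0.5568 -0.1525  0.0604]
 [ 0.5531 -0.1481  0.0611]
 [ 0.5621 -0.1589  0.0615]
 [ 0.5505 -0.1488  0.0618]
 [ 0.5601 -0.1621  0.0622]
 [ 0.562  -0.1533  0.0631]
 [ 0.5557 -0.1524  0.0635]
 [ 0.5626 -0.1665  0.0644]
 [ 0.5613 -0.1587  0.065 ]
 [ 0.5625 -0.1636  0.0652]
 [ 0.564  -0.1551  0.0654]]
```

View pics/c1.png

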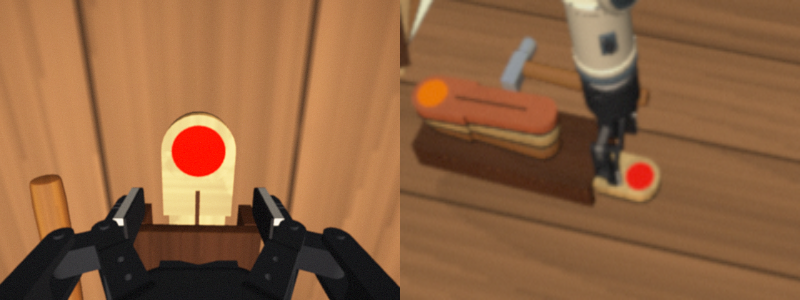

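The left half (wrist view) shows the sole centred between the pads at column 200. The right half shows the fingertips just above the toe, clear of the rack mouth. Depth puts the tips about level with the TCP at this opening, so I'll descend to TCP z = 6 mm and close.

Request:
{"fn": "carry_out", "kwargs": {"rows": [[0.75,0,0,0.015,0,0,0],[0.75,0,0,0.012,0,0,0],[0.75,0,0,0.008,0,0,0],[0.75,0,0,0.005,0,0,0],[0.75,0,0,0.003,0,0,0],[0.75,0,0,0.001,0,0,0],[0.75,0,0,0,0,0,0]]}}

```text
time: 3.1
eef_pos: [0.5127, -0.1568, 0.0054]
ee_rot: [180.0, 0.0, 89.4]
wrist_force: [-0.3, -0.8, 0.4]
grip_width: 0.075
grip_force: 0.0
```

Request:
{"fn": "carry_out", "kwargs": {"rows": [[-1,0,0,0,0,0,0],[-1,0,0,0,0,0,0],[-1,0,0,0,0,0,0],[-1,0,0,0,0,0,0],[-1,0,0,0,0,0,0]]}}

```text
time: 3.6
eef_pos: [0.5132, -0.157, 0.0063]
ee_rot: [179.9, 0.0, 89.4]
wrist_force: [0.6, -0.4, 5.2]
grip_width: 0.059
grip_force: 66.6
```

Request:
{"fn": "carry_out", "kwargs": {"rows": [[-1,0,0,-0.0015,0,0,0],[-1,0.004,0,0,0,0,0],[-1,0.01,0,0,0,0,0],[-1,0.015,0,0,0,0,0],[-1,0.015,0,0,0,0,0]]}}

```text
time: 4.1
eef_pos: [0.5127, -0.1112, 0.0064]
ee_rot: [-180.0, -0.0, 89.4]
wrist_force: [0.6, -0.6, -0.9]
grip_width: 0.0587
grip_force: 65.8
```

Request:
{"fn": "carry_out", "kwargs": {"rows": [[-1,0.018,0,0,0,0,0],[-1,0.02,0,0,0,0,0],[-1,0.02,0,0,0,0,0],[-1,0.02,0,0,0,0,0],[-1,0.017,0,0,0,0,0],[-1,0.01,0,0,0,0,0],[-1,0,0,0,0,0,0]]}}

```text
time: 4.8
eef_pos: [0.5137, -0.0058, 0.0065]
ee_rot: [-180.0, -0.0, 89.6]
wrist_force: [-0.8, 0.3, -1.2]
grip_width: 0.0584
grip_force: 65.8
```

Run:
```python
from h import *
o=get_obs();print(o['eef_pos'],o['wrist_force'])
# sole pose relative to tool, from toe edges (clear of the gripper)
snap('top','t2');W=world('t2');h=W[...,2];z=load('t2')
p=z['p'].astype(int);m=(p[...,0]>190)&(p[...,1]<60)&(abs(W[...,1])<.1)&(abs(W[...,2]-.018)<.01);print('red',W[m].mean(0),m.sum())
m=(h>.010)&(h<.026)&(abs(W[...,0]-.513)<.05)&(W[...,1]>-.19)&(W[...,1]<-.07)
q=W[m][:,:2];print(m.sum(),'heel',q[:,1].min())
ys=q[:,1]
for a in np.arange(-.15,-.06,.015):
    s=q[(ys>a)&(ys<a+.015)];print(a,s[:,0].min() if len(s) else 0,s[:,0].max() if len(s) else 0)
plan((.5127,-.0065,.0066,89.4),(.5451,.0905,.022,77.25),4)
```

```text
[ 0.51371222 -0.00581268  0.00653113] [-0.77927383  0.31935928 -1.21448667]
red [nan nan nan] 0
525 heel -0.17308661295727476
-0.15 0.48542207592486203 0.534013572271283
-0.135 0.4853751163845116 0.5339218409755495
-0.12000000000000002 0.4854780910514399 0.5338072855420242
-0.10500000000000004 0 0
-0.09000000000000005 0 0
-0.07500000000000007 0 0
[0.0243, 0.0078, -0.0038, 0.0, 0.0, 0.053]
[0.0247, 0.0065, -0.0038, 0.0, 0.0, 0.053]
[0.025, 0.0052, -0.0038, 0.0, 0.0, 0.053]
[0.0253, 0.0039, -0.0038, 0.0, 0.0, 0.053]<stdin>:5: RuntimeWarning: Mean of empty slice.
  ret = um.true_divide(
```

Request:
{"fn": "carry_out", "kwargs": {"rows": [[-1,0,0,-0.008,0,0,0],[-1,0,0,-0.012,0,0,0],[-1,0.0243,0.0078,0,0,0,0.053],[-1,0.0247,0.0065,0,0,0,0.053],[-1,0.025,0.0052,0,0,0,0.053],[-1,0.0253,0.0039,0,0,0,0.053],[-1,0,0,0,0,0,0],[-1,0,0,0.01,0,0,0],[-1,0,0,0.006,0,0,0],[-1,0,0,0.0025,0,0,0],[-1,0,0,0.001,0,0,0],[-1,0,0,0,0,0,0]]}}

```text
time: 6.05
eef_pos: [0.5462, 0.0886, 0.0071]
ee_rot: [-180.0, 0.0, 77.2]
wrist_force: [0.3, 0.4, -2.1]
grip_width: 0.0587
grip_force: 65.7
```

Request:
{"fn": "carry_out", "kwargs": {"rows": [[-1,0,0,0.001,0,0,0],[-1,0,0,0,0,0,0]]}}

```text
time: 6.25
eef_pos: [0.5465, 0.089, 0.0065]
ee_rot: [180.0, 0.0, 77.3]
wrist_force: [-0.6, -0.4, -1.0]
grip_width: 0.0583
grip_force: 65.8
```

Request:
{"fn": "carry_out", "kwargs": {"rows": [[0.75,0,0,0,0,0,0],[0.75,0,0,0,0,0,0],[0.75,0,0,0,0,0,0],[0.75,0,0,-0.01,0,0,0],[0.75,0,0,-0.03,0,0,0],[0.75,0,0,-0.045,0,0,0],[0.75,0,0,-0.045,0,0,0],[0.75,-0.045,0,-0.02,0,0,0],[0.75,-0.048,0,0,0,0,0],[0.75,-0.048,0,0,0,0,0],[0.75,-0.048,0,0,0,0,0],[0.75,-0.04,0,0,0,0,0]]}}

```text
time: 7.45
eef_pos: [0.4952, -0.1364, 0.1576]
ee_rot: [179.9, 0.0, 77.2]
wrist_force: [0.8, 0.1, -0.6]
grip_width: 0.0745
grip_force: 0.0
```

```bash
cat > sole.py <<'E'
from h import *
def sole(f):
    W=world(f);h=W[...,2]
    m=(h>.012)&(h<.025)&(abs(W[...,0]-.54)<.07)&(W[...,1]>-.14)&(W[...,1]<.20)
    n,l,st,_=cv2.connectedComponentsWithStats(m.astype(np.uint8));k=1+np.argmax(st[1:,4])
    q=W[l==k];r=cv2.minAreaRect((q[:,:2]*1000).astype(np.float32));print('sole rect',np.round(r[0],1),np.round(r[1],1),round(r[2],2),'z',np.percentile(q[:,2],[2,50,98]))
    c=np.array(r[0]);a=np.radians(77.25);dx=np.array([np.cos(a),np.sin(a)]);dy=np.array([-dx[1],dx[0]]);o=np.array([571.6,207.5])
    print('centre in press frame',(c-o)@dx,(c-o)@dy)
E
python3 - <<'E'
from sole import *
o=get_obs();print(o['time'],o['eef_pos'],o['ee_rot'])
snap('top','t3');sole('t3')
W=world('t3')
for lo,hi,n in((.05,.068,'nose'),(.15,.168,'head')):
    m=(W[...,2]>lo)&(W[...,2]<hi)&(abs(W[...,0]-.59)<.12)&(abs(W[...,1]-.28)<.12);r=cv2.minAreaRect((W[m][:,:2]*1000).astype(np.float32));print(n,r)
cv2.imwrite('pics/c3.png',cv2.resize(cv2.imread('pics/t3.png')[120:280,60:340],None,fx=2.8,fy=2.8,interpolation=2))
E
```

```text
7.45 [ 0.49518466 -0.1363605   0.15759653] [1.79900004e+02 3.29986249e-02 7.72359528e+01]
sole rect [532.7  32.8] [219.1  60.3] 75.87 z [0.01408128 0.01834531 0.02254582]
centre in press frame -178.9851502401933 -0.6035176639807868
nose ((605.470458984375, 269.57733154296875), (135.7377166748047, 178.82345581054688), 77.02017211914062)
head ((592.0931396484375, 297.87091064453125), (86.65663146972656, 104.95365905761719), 77.16632843017578)
```

View pics/c3.png

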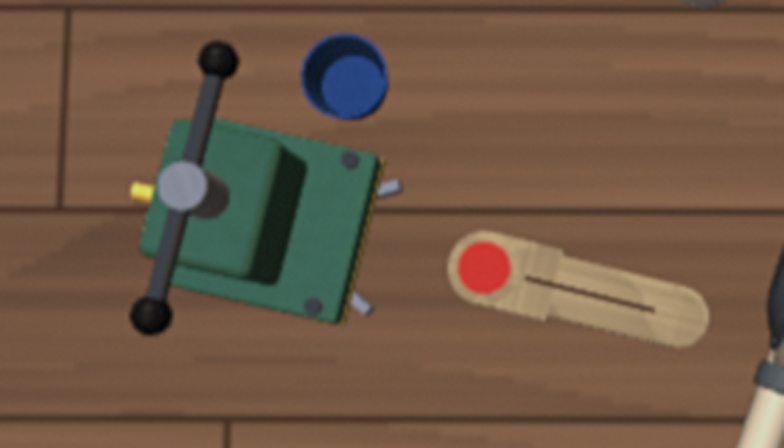

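The sole lies flat and free on the open bench, toe (red disc at (483,267)) pointing at the press mouth. The tin, at (345,78), is undisturbed. I'll refine the heading with a centre-line fit.

```bash
cat >> sole.py <<'E'
def line(f,lo=-.14,hi=.2):
    W=world(f);h=W[...,2]
    m=(h>.012)&(h<.025)&(abs(W[...,0]-.54)<.07)&(W[...,1]>lo)&(W[...,1]<hi)
    n,l,st,_=cv2.connectedComponentsWithStats(m.astype(np.uint8));k=1+np.argmax(st[1:,4]);q=W[l==k][:,:2]*1000
    a=np.radians(77.2);dx=np.array([np.cos(a),np.sin(a)]);dy=np.array([-dx[1],dx[0]]);o=np.array([571.6,207.5])
    s=(q-o)@dx;t=(q-o)@dy;print('s range',s.min(),s.max())
    B=np.arange(s.min()+15,s.max()-35,8);c=[]
    for b in B:
        k=t[(s>=b)&(s<b+8)];c.append((k.min()+k.max())/2)
    print('mids',np.round(c,1));f=np.polyfit(B+4,c,1);print('heading',77.2+np.degrees(np.arctan(f[0])),'lateral at s=-175:',np.polyval(f,-175),'at centre',np.polyval(f,-179))
E
python3 - <<'E'
from sole import *
line('t3')
a=np.radians(77.2);dx=np.array([np.cos(a),np.sin(a)]);print(np.array([571.6,207.5])-245*dx)
E
```

```text
s range -288.52028037982615 -69.43557899922129
mids [ 1.4  1.2  1.1  0.7  0.3  0.2 -0.1 -0.  -0.1 -0.4 -0.6 -0.8 -0.8 -1.
 -1.2 -1.3 -1.4 -1.9 -1.9 -2.5 -1.9 -2.5]
heading 75.9303581748216 lateral at s=-175: -0.8412881847862397 at centre -0.7526359530221209
[517.32061808 -31.4115918 ]
```

Request:
{"fn": "carry_out", "kwargs": {"rows": [[0.6,0,0,0,0,0,0.0229]]}}

```text
time: 7.6
eef_pos: [0.4954, -0.1362, 0.1572]
ee_rot: [179.9, 0.0, 75.7]
wrist_force: [0.4, 0.8, 0.5]
grip_width: 0.0683
grip_force: 0.0
```

Run:
```python
from h import *
o=get_obs();p=o['eef_pos'];y=o['ee_rot'][2];print(p,o['ee_rot'])
plan((p[0],p[1],p[2],y),(.5169,-.0303,.045,75.93),4)
```

```text
[ 0.49541698 -0.13621231  0.15723945] [1.79939504e+02 9.51069511e-03 7.56666245e+01]
[0.027, -0.0014, 0.0281, 0.0, 0.0, -0.0011]
[0.027, -0.0013, 0.0281, 0.0, 0.0, -0.0011]
[0.027, -0.0013, 0.0281, 0.0, 0.0, -0.0011]
[0.027, -0.0013, 0.0281, 0.0, 0.0, -0.0011]
```

Request:
{"fn": "carry_out", "kwargs": {"rows": [[0.6,0.027,-0.0013,0.028,0,0,0],[0.6,0.027,-0.0013,0.028,0,0,0],[0.6,0.027,-0.0013,0.028,0,0,0],[0.6,0.027,-0.0013,0.028,0,0,0],[0.6,0,0,0,0,0,0],[0.6,0,0,0,0,0,0]]}}

```text
time: 8.2
eef_pos: [0.5169, -0.0266, 0.0442]
ee_rot: [-179.9, 0.0, 76.1]
wrist_force: [0.3, -0.1, 0.3]
grip_width: 0.0684
grip_force: 0.0
```

Request:
{"fn": "carry_out", "kwargs": {"rows": [[0.6,-0.002,0,0.014,0,0,0],[0.6,0,0,0.011,0,0,0],[0.6,0,0,0.006,0,0,0],[0.6,0,0,0.003,0,0,0],[0.6,0,0,0.001,0,0,0],[0.6,0,0,0,0,0,0]]}}

```text
time: 8.8
eef_pos: [0.5166, -0.0303, 0.0094]
ee_rot: [180.0, -0.0, 75.9]
wrist_force: [-0.8, -0.7, -0.3]
grip_width: 0.0684
grip_force: 0.0
```

Request:
{"fn": "carry_out", "kwargs": {"rows": [[-1,0,0,0,0,0,0],[-1,0,0,0,0,0,0],[-1,0,0,0,0,0,0],[-1,0,0,0,0,0,0]]}}

```text
time: 9.2
eef_pos: [0.5171, -0.0302, 0.0102]
ee_rot: [179.9, -0.0, 76.0]
wrist_force: [0.2, -0.1, 4.0]
grip_width: 0.0485
grip_force: 64.8
```

```bash
cat >> sole.py <<'E'
def front(f,s0,s1):
    W=world(f);h=W[...,2]
    a=np.radians(77.2);dx=np.array([np.cos(a),np.sin(a)]);dy=np.array([-dx[1],dx[0]]);o=np.array([571.6,207.5])
    q=W[...,:2]*1000-o;s=q@dx;t=q@dy;m=(h>.012)&(h<.025)&(abs(t)<48)
    tip=s[m&(s<-5)&(abs(t)<5)].max()
    B=np.arange(s0,s1,6);c=[];w=[]
    for b in B:
        k=t[m&(s>=b)&(s<b+6)];c.append((k.min()+k.max())/2);w.append(np.ptp(k))
    f=np.polyfit(B+3,c,1);print('tip',tip,'w',np.round(w),'c',np.round(c,1),'dyaw',np.degrees(np.arctan(f[0])),'lat at',s0,np.polyval(f,s0),'at',s1,np.polyval(f,s1))
E
python3 - <<'E'
from sole import *
o=get_obs();print(o['eef_pos'],o['ee_rot'],o['wrist_force'],o['grip_width'])
snap('top','t4');front('t4',-180,-100)
E
```

```text
[ 0.51714847 -0.03023108  0.01015776] [ 1.79909032e+02 -5.22948229e-03  7.59543499e+01] [ 0.23850797 -0.12895112  4.04195386] 0.04851137372057635Traceback (most recent call last):
  File "<stdin>", line 3, in <module>
  File "sole.py", line 26, in front
    k=t[m&(s>=b)&(s<b+6)];c.append((k.min()+k.max())/2);w.append(np.ptp(k))
                                    ~~~~~^^
    return umr_minimum(a, axis, None, out, keepdims, initial, where)
ValueError: zero-size array to reduction operation minimum which has no identity
```

Request:
{"fn": "carry_out", "kwargs": {"rows": [[-1,0,0,-0.0012,0,0,0],[-1,0,0.0005,0,0,0,-0.0222],[-1,0.01,0,0,0,0,0],[-1,0.01,0,0,0,0,0],[-1,0.01,0,0,0,0,0],[-1,0,0,0,0,0,0]]}}

```text
time: 9.85
eef_pos: [0.5238, 0.001, 0.0102]
ee_rot: [-180.0, -0.1, 77.3]
wrist_force: [0.1, 1.0, -0.2]
grip_width: 0.0482
grip_force: 64.3
```

```bash
sed -i 's/k=t\[m&(s>=b)&(s<b+6)\];c/k=t[m\&(s>=b)\&(s<b+6)]\n        if len(k)==0: k=np.array([0.])\n        c/' sole.py
python3 - <<'E'
from sole import *
o=get_obs();print(o['eef_pos'],o['ee_rot'],o['wrist_force'])
snap('top','t5');front('t5',-130,-70)
E
```

```text
[0.52381607 0.00101934 0.01024589] [-1.79972959e+02 -6.77968499e-02  7.73394872e+01] [ 0.07921755  0.97047606 -0.16390588]
tip -37.05935598304474 w [ 0.  7. 33. 59. 59. 59. 60. 58. 60. 58.] c [29.8 27.2 13.7  1.5  0.9  1.2  1.   1.   1.1  1.4] dyaw -26.98190525933386 lat at -130 23.157295024459508 at -70 -7.390367609555639
```

Request:
{"fn": "carry_out", "kwargs": {"rows": [[-1,0,0.001,0,0,0,0],[-1,0.008,0,0,0,0,0],[-1,0.008,0,0,0,0,0],[-1,0.008,0,0,0,0,0],[-1,0.006,0,0,0,0,0],[-1,0.005,0,0,0,0,0]]}}

```text
time: 10.5
eef_pos: [0.5324, 0.0336, 0.0104]
ee_rot: [-180.0, 0.0, 77.3]
wrist_force: [0.4, -0.6, -1.7]
grip_width: 0.0484
grip_force: 64.2
```

Request:
{"fn": "carry_out", "kwargs": {"rows": [[-1,0.005,0,0,0,0,0],[-1,0.005,0,0,0,0,0],[-1,0.005,0,0,0,0,0]]}}

```text
time: 10.8
eef_pos: [0.5358, 0.0479, 0.0104]
ee_rot: [-180.0, 0.0, 77.2]
wrist_force: [-1.0, -0.8, -0.8]
grip_width: 0.0481
grip_force: 64.1
```

Request:
{"fn": "carry_out", "kwargs": {"rows": [[-1,0.005,0,0,0,0,0],[-1,0.005,0,0,0,0,0],[-1,0.005,0,0,0,0,0]]}}

```text
time: 11.1
eef_pos: [0.5391, 0.0626, 0.0104]
ee_rot: [-180.0, 0.0, 77.2]
wrist_force: [-0.2, -0.6, -1.3]
grip_width: 0.0482
grip_force: 64.1
```

```bash
cat >> sole.py <<'E'
def st():
    o=get_obs();a=np.radians(77.2);dx=np.array([np.cos(a),np.sin(a)]);dy=np.array([-dx[1],dx[0]]);q=o['eef_pos'][:2]*1000-[571.6,207.5]
    f=o['wrist_force'];print(round(o['time'],2),'s',q@dx,'t',q@dy,'z',o['eef_pos'][2],'yaw',o['ee_rot'][2],'F ax/lat/z',f[:2]@dx,f[:2]@dy,f[2])
def rod(f):
    z=load(f);p=z['p'].astype(int);m=(p[...,0]>150)&(p[...,1]>130)&(p[...,2]<90);m[:150]=0;m[:,130:]=0;m[230:]=0
    print('rod px',m.sum(),np.argwhere(m).min(0),np.argwhere(m).max(0)); w=np.clip(p[...,0]-p[...,2]-90,0,None)[180:200,95:125];print('rod weight',w.sum(0))
E
python3 - <<'E'
from sole import *
st();snap('top','t6');front('t6',-80,-10)
for f in('t5','t6'): rod(f)
E
```

```text
11.1 s -148.52359717375094 t -0.3914084454553465 z 0.010436912770678812 yaw 77.22671941019033 F ax/lat/z -0.6427944198212102 0.09827791935844163 -1.3264817289259707
tip -5.0895430667607275 w [ 0.  0.  0.  0.  0.  0.  0.  0. 14. 28. 58. 95.] c [ 0.   0.   0.   0.   0.   0.   0.   0.  21.6 15.4 -0.2 -0.4] dyaw 6.959893132651569 lat at -80 -1.3633578244140843 at -10 7.181827200025234
rod px 30 [185 106] [191 114]
rod weight [  0   0   0   0   0   0   0   0   0   0   0   0 117 200 196 185 194 213
 160   5   0   0   0   0   0   0   0   0   0   0]
rod px 31 [185 106] [191 114]
rod weight [  0   0   0   0   0   0   0   0   0   0   0   0 118 198 197 184 192 212
 160   5   0   0   0   0   0   0   0   0   0   0]
```

Request:
{"fn": "carry_out", "kwargs": {"rows": [[-1,0.005,0,0,0,0,0],[-1,0.005,0,0,0,0,0],[-1,0.005,0,0,0,0,0]]}}

```text
time: 11.45
eef_pos: [0.5424, 0.0772, 0.0105]
ee_rot: [-180.0, 0.0, 77.2]
wrist_force: [-0.7, 0.5, -1.6]
grip_width: 0.0486
grip_force: 64.1
```

Request:
{"fn": "carry_out", "kwargs": {"rows": [[-1,0.005,0,0,0,0,0],[-1,0.005,0,0,0,0,0],[-1,0.005,0,0,0,0,0]]}}

```text
time: 11.75
eef_pos: [0.5457, 0.0919, 0.0105]
ee_rot: [-180.0, -0.0, 77.2]
wrist_force: [0.0, -0.6, -1.2]
grip_width: 0.0486
grip_force: 64.1
```

Request:
{"fn": "carry_out", "kwargs": {"rows": [[-1,0.003,0,0,0,0,0],[-1,0.003,0,0,0,0,0],[-1,0.002,0,0,0,0,0],[-1,0,0,0,0,0,0]]}}

```text
time: 12.15
eef_pos: [0.5475, 0.0995, 0.0105]
ee_rot: [180.0, -0.0, 77.2]
wrist_force: [0.3, 1.1, -1.1]
grip_width: 0.0484
grip_force: 64.1
```

Run:
```python
from sole import *
st();snap('top','t7');rod('t7')
```

```text
12.15 s -110.61305306746648 t -0.3993858301186837 z 0.010473779211432357 yaw 77.24074821544637 F ax/lat/z 1.110733858637478 -0.0945990708603063 -1.099520960721923
rod px 30 [185 106] [191 114]
rod weight [  0   0   0   0   0   0   0   0   0   0   0   0 117 200 196 180 193 210
 159   5   0   0   0   0   0   0   0   0   0   0]
```

Request:
{"fn": "carry_out", "kwargs": {"rows": [[-1,0.002,0,0,0,0,0],[-1,0.002,0,0,0,0,0],[-1,0.002,0,0,0,0,0],[-1,0.002,0,0,0,0,0]]}}

```text
time: 12.6
eef_pos: [0.5492, 0.1072, 0.0105]
ee_rot: [180.0, 0.0, 77.2]
wrist_force: [0.1, -0.2, -0.9]
grip_width: 0.0483
grip_force: 64.1
```

Run:
```python
from sole import *
st();snap('top','t8');rod('t8')
```

```text
12.6 s -102.80710108715716 t -0.4172428471036098 z 0.010462284730259263 yaw 77.22212974074883 F ax/lat/z -0.1326480878362011 -0.15649296445347757 -0.9493871316116336
rod px 30 [185 105] [190 113]
rod weight [  0   0   0   0   0   0   0   0   0   0  77 173 202 200 193 189 196  73
  12   0   0   0   0   0   0   0   0   0   0   0]
```

The rod has moved about 3.6 mm, so about 6.4 mm remain.

Request:
{"fn": "carry_out", "kwargs": {"rows": [[-1,0.002,0,0,0,0,0],[-1,0.002,0,0,0,0,0],[-1,0.001,0,0,0,0,0],[-1,0,0,0,0,0,0]]}}

```text
time: 13.05
eef_pos: [0.5504, 0.1122, 0.0105]
ee_rot: [180.0, -0.0, 77.2]
wrist_force: [-0.4, -0.2, -1.2]
grip_width: 0.0483
grip_force: 64.1
```

Run:
```python
from sole import *
st();snap('top','t9');rod('t9')
```

```text
13.05 s -97.62897180270295 t -0.39365823495318536 z 0.010504268942169387 yaw 77.24020397647794 F ax/lat/z -0.29501547273581763 0.3383755908272281 -1.2191900467115777
rod px 31 [184 103] [190 110]
rod weight [  0   0   0   0   0   0   0   0  90 168 187 183 196 206 194  46   0   0
   0   0   0   0   0   0   0   0   0   0   0   0]
```

Request:
{"fn": "carry_out", "kwargs": {"rows": [[-1,0.0005,0,0,0,0,0],[-1,0.0005,0,0,0,0,0],[-1,0,0,0,0,0,0]]}}

```text
time: 13.4
eef_pos: [0.5505, 0.1129, 0.0105]
ee_rot: [-180.0, 0.0, 77.2]
wrist_force: [0.1, -0.4, -1.9]
grip_width: 0.0486
grip_force: 64.1
```

Request:
{"fn": "carry_out", "kwargs": {"rows": [[-1,0.0005,0,0,0,0,0],[-1,0,0,0,0,0,0]]}}

```text
time: 13.6
eef_pos: [0.5506, 0.1132, 0.0104]
ee_rot: [-180.0, 0.0, 77.2]
wrist_force: [-0.4, -1.1, -1.5]
grip_width: 0.0482
grip_force: 64.1
```

Request:
{"fn": "carry_out", "kwargs": {"rows": [[-1,0.0005,0,0,0,0,0],[-1,0,0,0,0,0,0]]}}

```text
time: 13.8
eef_pos: [0.5506, 0.1136, 0.0104]
ee_rot: [-180.0, 0.0, 77.2]
wrist_force: [-0.6, -1.9, -0.9]
grip_width: 0.0487
grip_force: 64.2
```

Run:
```python
from sole import *
st();snap('top','t10');rod('t10');st()
```

```text
13.8 s -96.20751991978865 t -0.35838152406044754 z 0.01040648950364354 yaw 77.2219587173038 F ax/lat/z -1.960386011345039 0.16291797152834228 -0.9380957429289394
rod px 29 [184 102] [190 110]
rod weight [  0   0   0   0   0   0   0  28 147 191 189 183 198 209 138   9   0   0
   0   0   0   0   0   0   0   0   0   0   0   0]
13.85 s -96.18351851386336 t -0.36326273001846066 z 0.010427069919600488 yaw 77.22096057372282 F ax/lat/z -2.850566722324148 0.7820309917909194 -0.5876145352314557
```

Request:
{"fn": "carry_out", "kwargs": {"rows": [[-1,0.0005,0,0,0,0,0],[-1,0,0,0,0,0,0]]}}

```text
time: 14.05
eef_pos: [0.5508, 0.114, 0.0104]
ee_rot: [-180.0, 0.0, 77.2]
wrist_force: [-1.2, -5.0, -2.0]
grip_width: 0.0483
grip_force: 64.2
```

Request:
{"fn": "carry_out", "kwargs": {"rows": [[-1,0.0004,0,0,0,0,0],[-1,0,0,0,0,0,0]]}}

```text
time: 14.25
eef_pos: [0.5508, 0.1144, 0.0104]
ee_rot: [-180.0, 0.0, 77.2]
wrist_force: [-2.4, -5.6, -1.7]
grip_width: 0.0483
grip_force: 64.2
```

Run:
```python
from sole import *
st();snap('top','t11');rod('t11');st()
```

```text
14.25 s -95.39044669960276 t -0.3614090032826498 z 0.010373381763310827 yaw 77.21887944606165 F ax/lat/z -6.012591354488198 1.0970216678344331 -1.6769368690243234
rod px 32 [184 102] [190 110]
rod weight [  0   0   0   0   0   0   0  73 169 193 189 182 204 205  77   0   0   0
   0   0   0   0   0   0   0   0   0   0   0   0]
14.3 s -95.37198711771114 t -0.37565111271188734 z 0.010383460770430833 yaw 77.22001151431755 F ax/lat/z -5.527630305738289 0.8619312930537688 -0.9505108710408148
```

Fully on the buffer, as the force is rising at about 3 N/mm. I'll ease off so the release doesn't kick the sole back, and settle it flat.

Request:
{"fn": "carry_out", "kwargs": {"rows": [[-1,-0.0005,0,0.0005,0,0,0],[-1,-0.0004,0,0.0003,0,0,0],[-1,0,0,0,0,0,0]]}}

```text
time: 14.6
eef_pos: [0.5509, 0.1143, 0.0102]
ee_rot: [180.0, -0.1, 77.2]
wrist_force: [-2.6, -1.7, 2.2]
grip_width: 0.0483
grip_force: 64.6
```

Run:
```python
from sole import *
st();snap('top','t12');rod('t12');st()
```

```text
14.6 s -95.48537743668905 t -0.48287183512604953 z 0.010175089367938801 yaw 77.24180721640545 F ax/lat/z -2.289011154157757 2.1804271132389377 2.216427904032934
rod px 33 [184 102] [190 110]
rod weight [  0   0   0   0   0   0   0  67 170 192 187 181 201 208  92   0   0   0
   0   0   0   0   0   0   0   0   0   0   0   0]
14.65 s -95.49212498249325 t -0.46726132519557534 z 0.010175136582366497 yaw 77.241506027868 F ax/lat/z -2.2104872523422374 2.8419006556860227 2.494715206834483
```

Request:
{"fn": "carry_out", "kwargs": {"rows": [[-1,-0.0003,0,-0.0003,0,0,0],[-1,-0.0003,0,0,0,0,0],[-1,0,0,0,0,0,0]]}}

```text
time: 14.95
eef_pos: [0.5508, 0.1137, 0.0102]
ee_rot: [180.0, -0.0, 77.2]
wrist_force: [-0.9, -0.8, 1.4]
grip_width: 0.0482
grip_force: 64.4
```

Run:
```python
from sole import *
st();snap('top','t13');rod('t13');st()
```

```text
14.95 s -96.09767412378733 t -0.5370023625135424 z 0.010182148792737896 yaw 77.2425003607528 F ax/lat/z -0.9370784473747811 0.6738031727573105 1.3919277479031338
rod px 31 [184 102] [190 110]
rod weight [  0   0   0   0   0   0   0  36 149 189 188 183 199 206 122   9   0   0
   0   0   0   0   0   0   0   0   0   0   0   0]
15.0 s -96.10822822901065 t -0.5382768582291001 z 0.010195132639743164 yaw 77.24186272176789 F ax/lat/z -0.5878509623448532 0.6392701122209737 1.2780265638591328
```

Request:
{"fn": "carry_out", "kwargs": {"rows": [[0.5,0,0,0,0,0,0],[0.5,0,0,0,0,0,0],[0.5,0,0,0,0,0,0],[0.5,0,0,0,0,0,0]]}}

```text
time: 15.4
eef_pos: [0.5506, 0.1134, 0.0099]
ee_rot: [-180.0, -0.0, 77.2]
wrist_force: [-0.2, 0.2, -0.0]
grip_width: 0.0639
grip_force: 0.0
```

Run:
```python
from sole import *
st();print(get_obs()['grip_width']);snap('top','t14');rod('t14')
```

```text
15.4 s -96.4464628500119 t -0.3655231066655339 z 0.009893242772506023 yaw 77.22935171802737 F ax/lat/z 0.16206348803080745 0.22428837851691338 -0.018667163091232477
0.06394469401561177
rod px 34 [184 102] [190 110]
rod weight [  0   0   0   0   0   0   0   9 140 193 190 184 197 214 180  10   0   0
   0   0   0   0   0   0   0   0   0   0   0   0]
```

Released, with only about 0.5 mm of rebound, and the feeler reads about 9.5–9.9 mm. I'll regrip and nudge it a little further, staying within what friction can hold.

Request:
{"fn": "carry_out", "kwargs": {"rows": [[-1,0,0,-0.0004,0,0,0],[-1,0,0,0,0,0,0],[-1,0,0,0,0,0,0],[-1,0.0004,0,0,0,0,0],[-1,0,0,0,0,0,0]]}}

```text
time: 15.95
eef_pos: [0.5508, 0.1132, 0.0108]
ee_rot: [180.0, 0.0, 77.2]
wrist_force: [-1.7, -2.7, 4.3]
grip_width: 0.0486
grip_force: 64.4
```

Run:
```python
from sole import *
st();snap('top','t15');rod('t15');st()
```

```text
15.95 s -96.53333923371339 t -0.5686852171674095 z 0.010778366432284976 yaw 77.21963299417152 F ax/lat/z -3.0127938273866586 1.032085807244123 4.275634293491605
rod px 33 [184 102] [190 110]
rod weight [  0   0   0   0   0   0   0   9 134 188 188 183 198 214 181  10   0   0
   0   0   0   0   0   0   0   0   0   0   0   0]
16.0 s -96.53115429583235 t -0.5276677251399419 z 0.010727002150371649 yaw 77.21986322019534 F ax/lat/z -4.5309832840286575 1.0696025504278253 4.846403194702281
```

Request:
{"fn": "carry_out", "kwargs": {"rows": [[-1,0,0,-0.001,0,0,0],[-1,0,0,0,0,0,0]]}}

```text
time: 16.2
eef_pos: [0.5505, 0.1136, 0.0108]
ee_rot: [-180.0, 0.0, 77.2]
wrist_force: [1.2, -3.0, -0.4]
grip_width: 0.0481
grip_force: 63.9
```

Run:
```python
from sole import *
st();snap('top','t16');rod('t16');st()
```

```text
16.2 s -96.25482442504963 t -0.27794898937616347 z 0.01078109496035324 yaw 77.2079829032804 F ax/lat/z -2.6836570210041346 -1.793315206631378 -0.36244914518590665
rod px 30 [184 102] [190 110]
rod weight [  0   0   0   0   0   0   0  28 145 191 189 182 199 210 149   9   0   0
   0   0   0   0   0   0   0   0   0   0   0   0]
16.25 s -96.2722794228212 t -0.2687819038122965 z 0.010799838537352948 yaw 77.20917899331664 F ax/lat/z -2.887224348088745 -0.16274658259216992 -0.8280486891278706
```

Request:
{"fn": "carry_out", "kwargs": {"rows": [[-1,0,0,0.0002,0,0,0],[0.5,0,0,0,0,0,0],[0.5,0,0,0,0,0,0],[0.5,0,0,0,0,0,0],[0.5,0,0,0,0,0,0]]}}

```text
time: 16.75
eef_pos: [0.5507, 0.114, 0.0113]
ee_rot: [180.0, -0.0, 77.2]
wrist_force: [0.1, 0.0, -0.5]
grip_width: 0.064
grip_force: 0.0
```

Run:
```python
from sole import *
st();snap('top','t17');rod('t17')
```

```text
16.75 s -95.8211550775943 t -0.3762815693535583 z 0.011269240614708884 yaw 77.24526657107786 F ax/lat/z 0.027009622499878438 -0.0662513585918792 -0.5122601992488801
rod px 33 [184 102] [190 110]
rod weight [  0   0   0   0   0   0   0  10 135 189 189 181 197 213 180  10   0   0
   0   0   0   0   0   0   0   0   0   0   0   0]
```

It comes back to the same place, which is the buffer's rest point, so the feeler is fully back. Retreating.

Request:
{"fn": "carry_out", "kwargs": {"rows": [[0.5,0,0,-0.005,0,0,0],[0.5,0,0,-0.015,0,0,0],[0.5,0,0,-0.03,0,0,0],[0.5,-0.02,0,-0.04,0,0,0],[0.5,-0.04,0,-0.03,0,0,0],[0.5,-0.045,0,-0.02,0,0,0],[0.5,-0.045,0,0,0,0,0],[0.5,-0.045,0,0,0,0,0],[0.5,-0.04,0,0,0,0,0],[0.5,0,0,0,0,0,0]]}}

```text
time: 17.8
eef_pos: [0.4979, -0.1197, 0.1529]
ee_rot: [179.9, 0.1, 76.9]
wrist_force: [0.2, 0.5, 0.1]
grip_width: 0.0638
grip_force: 0.0
```

Run:
```python
from sole import *
st();snap('top','t18');rod('t18')
W=world('t18');h=W[...,2];a=np.radians(77.2);dx=np.array([np.cos(a),np.sin(a)]);dy=np.array([-dx[1],dx[0]]);q=W[...,:2]*1000-[571.6,207.5];s=q@dx;t=q@dy
m=(abs(t)<40)&(s<-22)&(s>-160)&(h>.012)&(h<.03)
print('heel s',s[m].min(),'z by s',[(b,round(float(np.median(h[m&(s>b)&(s<b+15)])),4)) for b in range(-130,-25,20)])
print('mids',[round(float(t[m&(s>b)&(s<b+8)].min()+t[m&(s>b)&(s<b+8)].max())/2,1) for b in range(-100,-30,8)])
cv2.imwrite('pics/c18.png',cv2.resize(cv2.imread('pics/t18.png'),(800,600)))
```

```text
17.8 s -335.4185842754031 t -0.5775555126541358 z 0.15292513408591718 yaw 76.90601556029513 F ax/lat/z 0.5481598558131616 -0.11090853512799026 0.059059269389767216
rod px 33 [184 102] [190 110]
rod weight [  0   0   0   0   0   0   0   7 128 179 181 173 190 203 172  10   0   0
   0   0   0   0   0   0   0   0   0   0   0   0]
heel s -141.7191840165948 z by s [(-130, 0.0178), (-110, 0.018), (-90, 0.0183), (-70, 0.0186), (-50, 0.018), (-30, 0.0188)]
mids [-0.6, -0.4, -0.4, -0.7, -0.2, -0.6, -0.3, -0.5, -0.7]
```

View pics/c18.png

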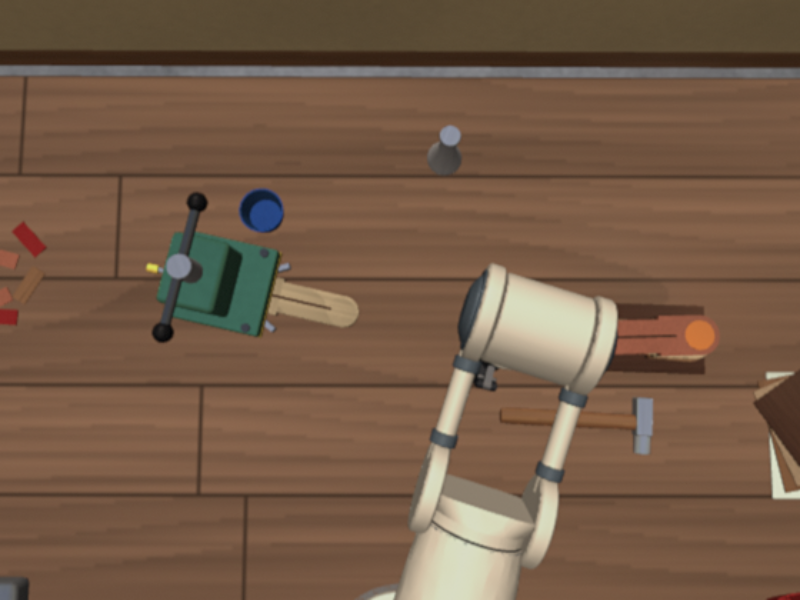

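The final view shows the sole flat and straight under the press nose, heel at (352,311), and the rod pushed out at (152,268). Tin, cone and hammer are where they began, and the gripper is clear.

```bash
python3 -c "
from rig import job_done;print(job_done())"
```

```text
the job is handed in; nothing more can be done
None
```

The job is handed in at about 18 s: the sole lies flat and released in the press with the feeler at its buffer (about 9.5–9.9 mm by the rod, of 10), push force about 6 N, and the tin, hammer and cone undisturbed.

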